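Load, lock and zero the load-cartridge test station

ROBOT

A 6-joint arm with a two-finger parallel gripper is mounted at the origin on the work surface. World frame = base frame: x ahead of the robot, y to its left, z up, the work surface at z = 0. Lengths are in m, angles in degrees, forces in N, time in s.
With the tool pointing down it reaches from about 0.375 to 0.75 m from the base axis. Payload 9 kg.
Tool frame: the origin (TCP) lies where the fingers leave the gripper's body, on its centre line; the fingertips stand 73 mm ahead of it and the grasp point (between the pads) lies 54 mm ahead of it (robot.tip_reach is the distance from the TCP to the fingertips, in m); z points along the fingers, y is the direction in which the jaws open and shut (so a half turn about z gives the same grasp; the last joint's range is limited). The gripper opens to 85 mm and grips with 20 to 120 N. Pads are 22 mm wide; open, the fingers measure 114 mm over their backs; the gripper's body (76 mm by 85 mm) begins 54 mm behind the grasp point. The pads swing forward as they close: fully open they stand 13 mm farther back than shut.
Start: joints at [63.787, 5.964, 5.575, 89.605, 0, 77.527], TCP at [0.143, 0.583, 0.304] pointing down, gripper open.
Joint ranges: [-171.21, 171.21], [-48.23, 106.86], [-62.78, 66.21], [-105.2, 120.99], [-86.42, 89.51], [-180, 180]. Speed limits (degrees/s): [127.2, 127.2, 147.25, 180, 180, 180].

INTERFACE

Orientations are given as [roll, pitch, yaw] about the fixed x, y, z axes, in that order (R = Rz(yaw) Ry(pitch) Rx(roll)).
In Python, from plant import robot gives the robot as it stands. Calls block until the motion is done:
- robot.move_pose(position, orientation): joint-space move of the TCP to a pose.
- robot.line_to(position, vel=0.15, rotation=None, guard=None): straight line of the TCP; rotation=None keeps the orientation; vel is the mean speed in m/s. With guard (N) it stops when the force on the tool has changed by that much, and returns True; else False.
- robot.goto_joints(angles): joint-space move.
- robot.set_gripper(opening): finger opening in m; the grip force is fixed at half the most; returns when the fingers have stopped.
- robot.pause(seconds).
- robot.ik(position, orientation): joint angles nearest the present ones, or None.
- robot.observe(): the state.
- robot.grab_frame(name): name is "scene" or "top" or "wrist"; returns the picture (400x640x3 uint8, blue, green, red); there is no depth.
- robot.get_calibration(name): a dict with "vertical_fov" (degrees; the focal length in pixels is half the picture's height over the tangent of half this angle, whatever the lens; pixels are square), "cx", "cy" (the principal point, pixels), "rvec" (rotation vector, rad) and "tvec" (3), from world to camera coordinates, as OpenCV has them. Camera axes: x right, y down, z forward; pixel columns grow to the right and rows downward; lengths in m; the calibration is good to about 2 mm. A picture is of the moment at which its call begins: read the wrist's pose just before it. get_calibration takes no time and is no camera call; for the wrist camera it gives the pose at the moment of the call.
A pose or a line that the arm cannot do raises robot.IKError and nothing moves.
- robot.job_done(): hands the job in, once; it reports no verdict.
The state is a dict: "time": time; "q": joint angles; "qvel": joint speeds; "joint_torque": joint torques, N m; "tool_pos": TCP position; "tcp_rot": TCP orientation; "ft_force": force on the tool from outside, world axes, zero at the start; "torque": the same for the moment, N m; "gripper_width": finger opening in m.
Only numpy, scipy, OpenCV 4.12 (cv2) and the standard library are available. Lean on these libraries where they do the work, as an engineer would, in place of code of your own. Each camera call takes 0.05 s, during which the arm holds its last target.

TASK

Set up the test station in this order: first put every orange load cartridge upright and fully home in a bay of the blue rack (any bay), then use the blue-handled square driver in the keeper's brass recess to swing the yellow bar over the loaded bays as far as it goes, then plug the red probe all the way into the red-ringed terminal of the grey meter, and last turn the meter's black knob until its pointer stands on the green zero mark. Put the driver back in its hole in the black block at any time after locking, and do not shift or knock over the solder spool and the flux bottle.

Things in the scene. Friction and masses are not known exactly. Their poses are not given: they have to be found in the camera images.
- cart0: orange load cartridge with a silver foot, 50 (its x) x 36 (its y) x 60 mm tall, about 0.25 kg, one of two or three standing on the mat; origin: centre of its underside, z up. Pinch it across its 50 mm length, near the top. Half-turned it fits a bay just as well
- cart1: orange load cartridge with a silver foot, 50 (its x) x 36 (its y) x 60 mm tall, about 0.25 kg, one of two or three standing on the mat; origin: centre of its underside, z up. Pinch it across its 50 mm length, near the top. Half-turned it fits a bay just as well
- cart2: orange load cartridge with a silver foot, 50 (its x) x 36 (its y) x 60 mm tall, about 0.25 kg, one of two or three standing on the mat; origin: centre of its underside, z up. Pinch it across its 50 mm length, near the top. Half-turned it fits a bay just as well
- bay0 (a point): blue rack's bay, farthest from the keeper's axis: this point is the centre of the bay's floor, 8 mm above the table; the bay is 55 (along this frame's x) x 41 mm (along y), walls 22 mm high above the floor (30 mm above the table), bays 50 mm apart along y. A seated cartridge stands on the floor, its top 68 mm above the table. z up
- bay1 (a point): blue rack's bay, the middle one: this point is the centre of the bay's floor, 8 mm above the table; the bay is 55 (along this frame's x) x 41 mm (along y), walls 22 mm high above the floor (30 mm above the table), bays 50 mm apart along y. A seated cartridge stands on the floor, its top 68 mm above the table. z up
- bay2 (a point): blue rack's bay, next to the keeper's axis: this point is the centre of the bay's floor, 8 mm above the table; the bay is 55 (along this frame's x) x 41 mm (along y), walls 22 mm high above the floor (30 mm above the table), bays 50 mm apart along y. A seated cartridge stands on the floor, its top 68 mm above the table. z up
- recess (a point): mouth centre of the square recess in the 44 mm brass keeper block, 82 mm above the table, 55 mm beyond the nearest bay in the rack's -y. Recess 18.5 mm square, 17 mm deep, 2 mm bevel, sides along this frame's x and y; z up. The frame turns with the keeper; x points along its yellow bar, 12 mm wide, 193 mm long from the axis, 74 to 80 mm above the table, which clears seated cartridges
- keeper (a joint): keeper angle in rad, growing anticlockwise seen from above; starts at 0 to 0.15 (bar pointing away from the bays, roughly to the rack's far side), 1.3 is the stop with the bar lying along the row over the bays; anything above 1.15 is locked. Friction 0.08 N m, stays where left
- driver: square driver, 140 mm long, standing tip down in the black block: steel tip 16 mm square, 50 mm long; round collar 38 mm across from 50 to 56 mm; blue handle 28 mm square from 56 to 136 mm above the tip, its faces parallel to the tip's (frame x and y). Origin: centre of the tip's end, z up to the handle. About 0.18 kg. About 0.18 rad of play in the recess before it bites
- driver_hole (a point): mouth centre of the driver's hole in the fixed black block (70 x 150 x 60 mm high; this point is 60 mm above the table). Hole 24 mm square, right through, so the driver stands in it at any yaw, its collar resting on the block, tip 10 mm above the table; the block's y axis runs from the probe (80 mm away) to the driver. z up
- probe: test probe, 90 mm long, standing pin down in a 14 mm hole at the black block's other end: brass pin 10 mm in diameter, 38 mm long with a tapered end, round black collar 30 mm across from 38 to 44 mm, red grip 22 mm square from 44 to 90 mm above the pin's end, faces along frame x and y. Origin: centre of the pin's end, z up. About 0.07 kg
- terminal (a point): mouth centre of the red-ringed terminal opening in the top of the grey meter (meter 120 x 170 mm, top 55 mm above the table): round, 13 mm in diameter, 44 mm deep, vertical, with a 2 mm bevelled mouth. Fully home the probe's collar rests on the meter. z up. The black-ringed opening 56 mm away, towards the robot, is not used
- zero_knob (a joint): angle in rad of the black knob on the meter; 0 is the pointer on the green mark (which is on the robot's side of the dial), growing anticlockwise seen from above; starts at 0.5 to 1.3, stops at -1.6 and 1.6; friction 0.05 N m, stays where left
- zero_grip (a point): top centre of the zero knob's grip bar, on the knob's axis, 94 mm above the table; bar 50 mm long (this frame's x), 14 mm wide (y), 30 mm tall, on a 56 mm disc 8 mm thick whose top is 64 mm above the table. The red pointer lies along this frame's -x; frame turns with the knob. z up
- spool: solder spool, silver, 52 mm across, 40 mm tall, standing loose between the robot and the black block; origin: centre of its underside. Leave alone
- flux: white flux bottle with a blue cap, 44 mm across, 100 mm tall, loose between the rack and the right side; origin: centre of its underside. Leave alone
There are look-alikes about, which are no part of the job. What is shaped like the driver but purple is not meant.

How it is judged (in metres and radians):
On the way, in this order (a step that is already met when the one before it is completed fails the run):
1. every cartridge stands fully home in a bay (((horizontal distance between cart0 and bay0 below 0.008 m and z of cart0 in the frame of bay0 below 0.004 m and angle between cart0's own z axis and vertical below 0.1 rad) or (horizontal distance between cart0 and bay1 below 0.008 m and z of cart0 in the frame of bay1 below 0.004 m and angle between cart0's own z axis and vertical below 0.1 rad) or (horizontal distance between cart0 and bay2 below 0.008 m and z of cart0 in the frame of bay2 below 0.004 m and angle between cart0's own z axis and vertical below 0.1 rad)) and ((horizontal distance between cart1 and bay0 below 0.008 m and z of cart1 in the frame of bay0 below 0.004 m and angle between cart1's own z axis and vertical below 0.1 rad) or (horizontal distance between cart1 and bay1 below 0.008 m and z of cart1 in the frame of bay1 below 0.004 m and angle between cart1's own z axis and vertical below 0.1 rad) or (horizontal distance between cart1 and bay2 below 0.008 m and z of cart1 in the frame of bay2 below 0.004 m and angle between cart1's own z axis and vertical below 0.1 rad)) and ((horizontal distance between cart2 and bay0 below 0.008 m and z of cart2 in the frame of bay0 below 0.004 m and angle between cart2's own z axis and vertical below 0.1 rad) or (horizontal distance between cart2 and bay1 below 0.008 m and z of cart2 in the frame of bay1 below 0.004 m and angle between cart2's own z axis and vertical below 0.1 rad) or (horizontal distance between cart2 and bay2 below 0.008 m and z of cart2 in the frame of bay2 below 0.004 m and angle between cart2's own z axis and vertical below 0.1 rad))), for 0.2 s.
2. the keeper bar is swung over the bays to its stop with the driver tip in the recess (value of joint keeper above 1.15 rad and z of driver in the frame of recess below -0.008 m and horizontal distance between driver and recess below 0.007 m), for 0.1 s.
3. the probe is fully home in the red-ringed terminal (z of probe in the frame of terminal below -0.034 m and horizontal distance between probe and terminal below 0.005 m and angle between probe's own z axis and vertical below 0.12 rad), for 0.2 s.
4. the zero knob's pointer stands on the zero mark (value of joint zero_knob between -0.09 and 0.09 rad), for 0.2 s.
At the end, for the whole second after the job is handed in: each cartridge home in a bay (8 mm sideways, 4 mm high, 0.1 rad tilt); keeper above 1.15 rad; probe home in the terminal (4 mm deep, 5 mm sideways); zero knob within 0.09 rad of 0; driver in its hole (6 mm deep, 8 mm sideways), all released and at rest (all of step 1 and all of step 3 and all of step 4 and value of joint keeper above 1.15 rad and horizontal distance between driver and driver_hole below 0.008 m and z of driver in the frame of driver_hole below -0.044 m and angle between driver's own z axis and vertical below 0.2 rad and linear speed of each of driver, probe below 0.02 m/s); the robot touches nothing.
It fails at once if the solder spool or the flux bottle shifted by more than 40 mm or knocked over (distance of any of spool, flux from where it was at the start of the episode above 0.04 m or angle between any of spool, flux's own z axis and vertical above 0.6 rad).
Of cart0, cart1, cart2 only 2 to 3 are there at a start; the rules pass over those that are not, and their reading is None.
At some moment in a run one of cart0, cart1, cart2 may be knocked a few centimetres aside while the robot is not near it.
It also fails if it takes over 210 s, if anything falls off the work surface, if the arm or the gripper's body presses on something with over 40 N, if the wrist force passes 120 N, or if a joint passes its speed limit or range.

## Working session

There is one attempt and no reset: what is moved stays moved. The work goes in short steps, each a Python script; the robot and the scene stay as the last script left them, time stands still between calls to the robot, and variables do not carry over. Pictures are saved under pics/ and viewed, and the job is handed in when it is done.

```bash
ls; mkdir -p pics; python3 - <<'E'
from plant import robot
import cv2
s=robot.observe(); print(s['time'],s['tool_pos'],s['tcp_rot'])
for n in ("scene","top","wrist"):
    print(n,robot.get_calibration(n))
    cv2.imwrite(f'pics/{n}0.png',robot.grab_frame(n))
E
```

```text
pics
0.0 [0.1423937  0.58261298 0.30308768] [-1.79923005e+02 -1.75747669e-02  1.66258467e+02]
scene {'vertical_fov': 51.39710350729404, 'cx': 315.1272106236563, 'cy': 193.97562243152493, 'rvec': array([ 2.04660132,  1.78520711, -0.48922666]), 'tvec': array([-0.06220681, -0.39247994,  1.26767302])}
top {'vertical_fov': 54.291709680779576, 'cx': 317.311271191669, 'cy': 198.27199984048147, 'rvec': array([ 2.12619262, -2.07932025,  0.22828185]), 'tvec': array([-0.02449284,  0.51182177,  0.82211886])}
wrist {'vertical_fov': 66.41041101565321, 'cx': 322.21276036026717, 'cy': 196.1569286204392, 'rvec': array([-2.30123748, -1.80627357, -0.23679924]), 'tvec': array([-0.59994042, -0.03384212,  0.3780331 ])}
```

View pics/scene0.png

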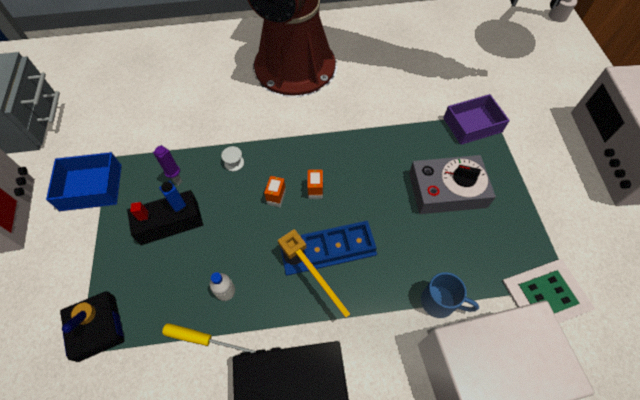

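View pics/top0.png

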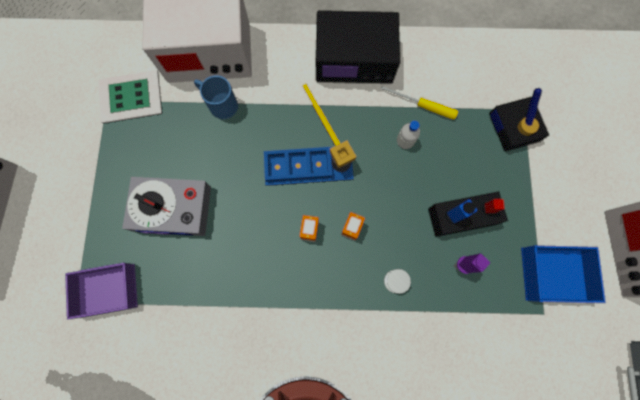

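View pics/wrist0.png

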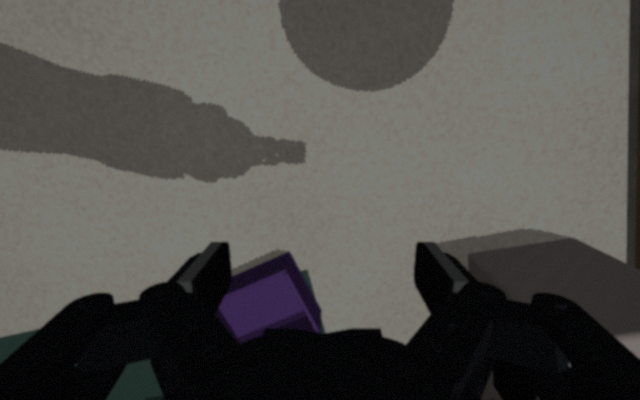

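```bash
cat > h.py <<'E'
import numpy as np, cv2
from plant import robot
def cam(c):
    f=200/np.tan(np.radians(c['vertical_fov'])/2)
    K=np.array([[f,0,c['cx']],[0,f,c['cy']],[0,0,1]])
    R=cv2.Rodrigues(np.array(c['rvec']))[0]; t=np.array(c['tvec'])
    return K,R,t
def cast(c,px,z):
    K,R,t=cam(c); px=np.atleast_2d(np.array(px,float))
    d=(np.linalg.inv(K)@np.c_[px,np.ones(len(px))].T).T@R
    o=-R.T@t
    s=(z-o[2])/d[:,2]
    return o+d*s[:,None]
def proj(c,P):
    K,R,t=cam(c); P=np.atleast_2d(np.array(P,float))
    q=(K@(R@P.T+t[:,None])).T
    return q[:,:2]/q[:,2:]
def tri(c1,p1,c2,p2):
    A=[]
    for c,p in((c1,p1),(c2,p2)):
        K,R,t=cam(c); M=K@np.c_[R,t]
        A+= [p[0]*M[2]-M[0],p[1]*M[2]-M[1]]
    X=np.linalg.svd(np.array(A))[2][-1]; return X[:3]/X[3]
E
python3 - <<'E'
from h import *
for n in("scene","top"):
    c=robot.get_calibration(n); K,R,t=cam(c); print(n,-R.T@t,K[0,0])
    print(proj(c,[[0,0,0],[.5,0,0],[.143,.583,.3],[.5,.3,0],[.5,-.3,0]]).round())
    im=cv2.imread(f'pics/{n}0.png')
c=robot.get_calibration("top")
for nm,p,z in (("cartA",(310,227),.06),("cartB",(354,225),.06),("spool",(397,281),.04),("flux",(409,131),.05),("blockc",(468,213),.06),("recess",(343,153),.082),("meter",(168,206),.055),("knob",(150,203),.09),("hole",(462,210),.15),("purple",(470,264),.05),("term",(190,193),.055)):
    print(nm,cast(c,p,z).round(3))
im=cv2.imread('pics/top0.png')
cv2.imwrite('pics/top_a.png',cv2.resize(im[90:260,240:440],None,fx=4,fy=3.5*4/3.5,interpolation=cv2.INTER_CUBIC)[:600])
a=cv2.resize(im[140:270,100:240],None,fx=4,fy=4,interpolation=cv2.INTER_CUBIC)
b=cv2.resize(im[180:280,420:520],None,fx=4,fy=4,interpolation=cv2.INTER_CUBIC)
cv2.imwrite('pics/top_b.png',a);cv2.imwrite('pics/top_c.png',b)
E
```

```text
scene [ 0.97246501 -0.05609858  0.90336583] 415.5961875881918
[[295.  65.]
 [317. 209.]
 [543. -16.]
 [436. 194.]
 [194. 224.]]
top [ 0.32000905 -0.01902446  0.91415159] 390.06416136335
[[ 306.  441.]
 [ 312.  208.]
 [-100.  401.]
 [ 186.  206.]
 [ 438.  211.]]
cartA [[0.446 0.002 0.06 ]]
cartB [[ 0.453 -0.096  0.06 ]]
spool [[ 0.334 -0.192  0.04 ]]
flux [[ 0.681 -0.226  0.05 ]]
blockc [[ 0.485 -0.349  0.06 ]]
recess [[ 0.612 -0.069  0.082]]
meter [[0.487 0.322 0.055]]
knob [[0.486 0.348 0.09 ]]
hole [[ 0.474 -0.303  0.15 ]]
purple [[ 0.374 -0.35   0.05 ]]
term [[0.518 0.276 0.055]]
```

View pics/top_a.png

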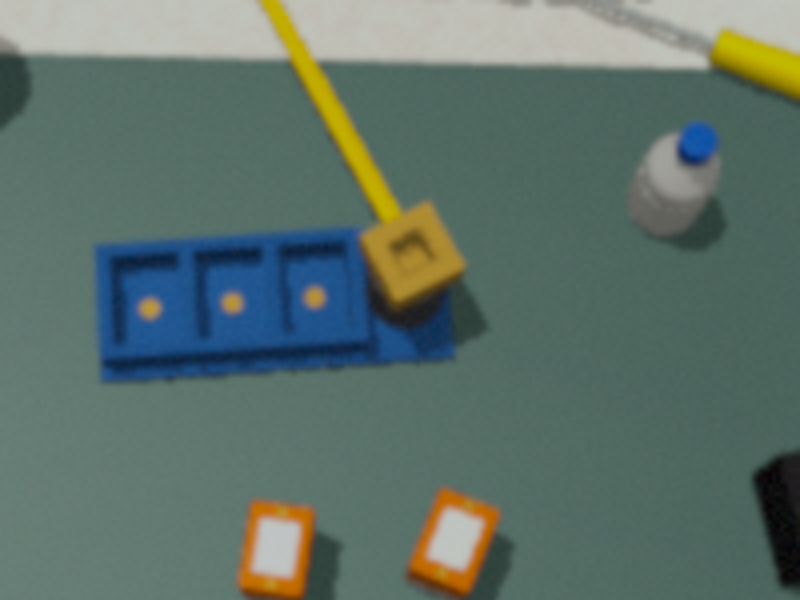

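View pics/top_b.png

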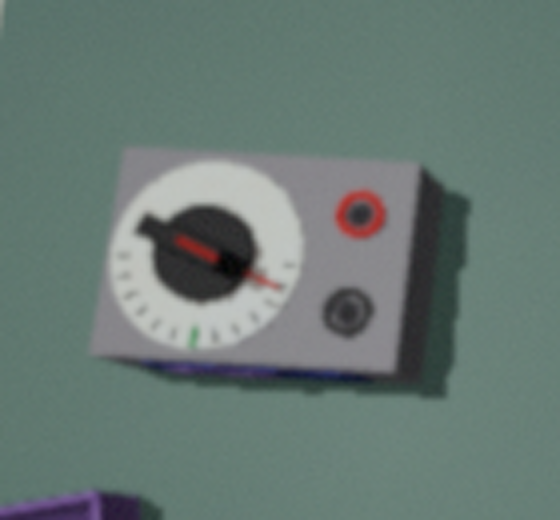

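View pics/top_c.png

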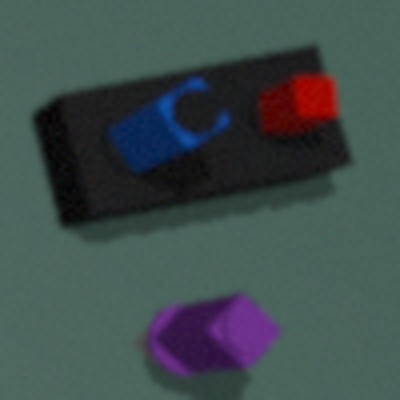

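```bash
cat >> h.py <<'E'
from scipy.spatial.transform import Rotation as Ro
def down(yaw): return [180,0,yaw]
def shot(name,tag=None,scale=1):
    c=robot.get_calibration(name); im=robot.grab_frame(name)
    if tag: cv2.imwrite(f'pics/{tag}.png',im); np.save(f'pics/{tag}.npy',c,allow_pickle=True)
    return c,im
def load(tag): return np.load(f'pics/{tag}.npy',allow_pickle=True).item(), cv2.imread(f'pics/{tag}.png')
E
python3 - <<'E'
from h import *
s=robot.observe(); c=robot.get_calibration('wrist'); K,R,t=cam(c)
Rt=Ro.from_euler('xyz',s['tcp_rot'],degrees=True).as_matrix()
o=-R.T@t
print('cam in tool',Rt.T@(o-s['tool_pos'])); print((Rt.T@R.T).round(3))
for d in(.054,.073): print(proj(c,s['tool_pos']+Rt@np.array([0,0,d])))
# carts from top
c=robot.get_calibration('top'); im=cv2.imread('pics/top0.png'); hsv=cv2.cvtColor(im,cv2.COLOR_BGR2HSV)
m=cv2.inRange(hsv,(3,150,120),(16,255,255)); m[300:]=0
for cc in cv2.findContours(m,cv2.RETR_EXTERNAL,cv2.CHAIN_APPROX_NONE)[0]:
    if cv2.contourArea(cc)<60: continue
    w=cast(c,cc[:,0],.06)[:,:2]; r=cv2.minAreaRect((w*1000).astype(np.float32)); print(r)
m=cv2.inRange(im,(150,150,150),(255,255,255))
n,l,st,ce=cv2.connectedComponentsWithStats(m)
for i in range(1,n):
    if 30<st[i,4]<600: print(st[i],ce[i],cast(c,ce[i],.06).round(4))
E
```

```text
cam in tool [ 0.06509278  0.00048414 -0.07004738]
[[-0.    -0.966 -0.259]
 [ 1.    -0.     0.   ]
 [-0.    -0.259  0.966]]
[[321.12244396 264.79509748]]
[[321.24635639 246.9605735 ]]
[403 126   7  10  40] [405.825 130.75 ] [[ 0.6775 -0.216   0.06  ]]
[347 218  13  14 124] [353.33064516 224.37903226] [[ 0.4541 -0.094   0.06  ]]
[303 220  12  14 130] [308.70769231 226.40769231] [[0.4474 0.0045 0.06  ]]
[385 270  25  23 468] [397.18803419 280.83547009] [[ 0.3341 -0.1882  0.06  ]]
[622 373   8  27 123] [625.22764228 386.5203252 ] [[ 0.1352 -0.6444  0.06  ]]
```

```bash
python3 - <<'E'
from h import *
robot.move_pose([0.52,-0.05,.28],down(90)); print(robot.observe()['q'].round(1),robot.observe()['time'])
shot('wrist','w1')
E
```

```text
[-19.8  -7.8 -10.6  87.3   0.   70.1] 2.7583
```

View pics/w1.png

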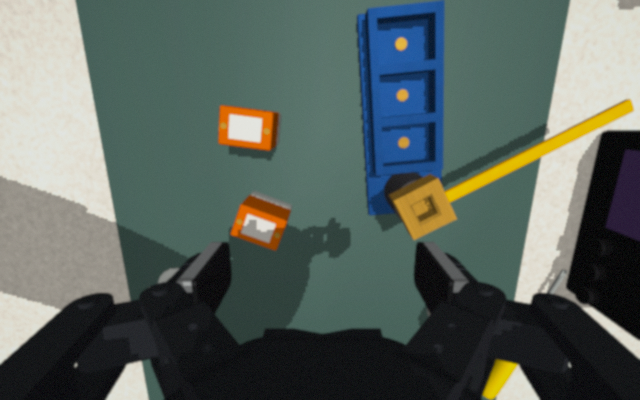

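```bash
cat >> h.py <<'E'
def carts(c,im,z=.06):
    hsv=cv2.cvtColor(im,cv2.COLOR_BGR2HSV)
    m=cv2.inRange(hsv,(3,150,90),(15,255,255))
    out=[]
    for cc in cv2.findContours(m,cv2.RETR_EXTERNAL,cv2.CHAIN_APPROX_NONE)[0]:
        if cv2.contourArea(cc)<300: continue
        out.append((cv2.minAreaRect(cc),cc))
    return out,m
E
python3 - <<'E'
from h import *
c,im=load('w1')
o,m=carts(c,im)
for r,cc in o:
    print(r); 
    w=cast(c,cv2.boxPoints(r),.06); print(w.round(4),w.mean(0))
z=cv2.resize(im[90:260,205:305],None,fx=6,fy=6,interpolation=cv2.INTER_CUBIC)[:,:]
z1=cv2.resize(im[90:160,205:290],None,fx=7,fy=7,interpolation=cv2.INTER_CUBIC)
z2=cv2.resize(im[185:255,220:305],None,fx=7,fy=7,interpolation=cv2.INTER_CUBIC)
cv2.imwrite('pics/z1.png',z1);cv2.imwrite('pics/z2.png',z2)
cv2.imwrite('pics/z3.png',cv2.resize(im[0:250,350:470],None,fx=2.4*2,fy=2.4,interpolation=cv2.INTER_CUBIC))
hsv=cv2.cvtColor(im,cv2.COLOR_BGR2HSV)
m=cv2.inRange(hsv,(12,80,120),(28,255,255)); m[:,:385]=0; m[165:]=0;m[:,425:]=0
n,l,st,ce=cv2.connectedComponentsWithStats(m)
for i in range(1,n):
    if st[i,4]>40: print(st[i],ce[i],cast(c,ce[i],.008).round(4))
E
```

```text
((260.0, 222.49996948242188), (50.06535720825195, 43.82854461669922), 19.983104705810547)
[[ 0.4259 -0.1018  0.06  ]
 [ 0.4439 -0.0585  0.06  ]
 [ 0.4896 -0.0761  0.06  ]
 [ 0.473  -0.1207  0.06  ]] [ 0.45811059 -0.08924344  0.06      ]
((246.95199584960938, 127.86026763916016), (59.6058349609375, 39.649112701416016), 7.594643592834473)
[[ 0.4197 -0.0102  0.06  ]
 [ 0.4276  0.0251  0.06  ]
 [ 0.4811  0.0183  0.06  ]
 [ 0.4749 -0.0176  0.06  ]] [0.45082669 0.00389989 0.06      ]
[395  38  12  12 113] [400.69026549  43.61061947] [[0.6008 0.0863 0.008 ]]
[397  90  11  11  96] [402.05208333  94.85416667] [[0.6056 0.0365 0.008 ]]
[399 138  10  10  83] [403.30120482 142.30120482] [[ 0.6104 -0.0134  0.008 ]]
```

View pics/z1.png

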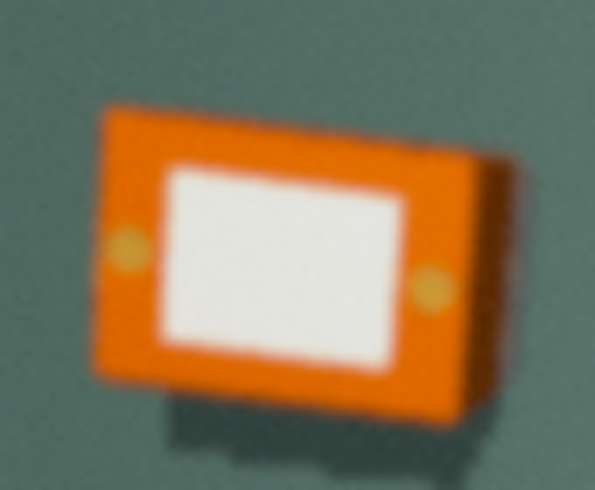

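View pics/z2.png

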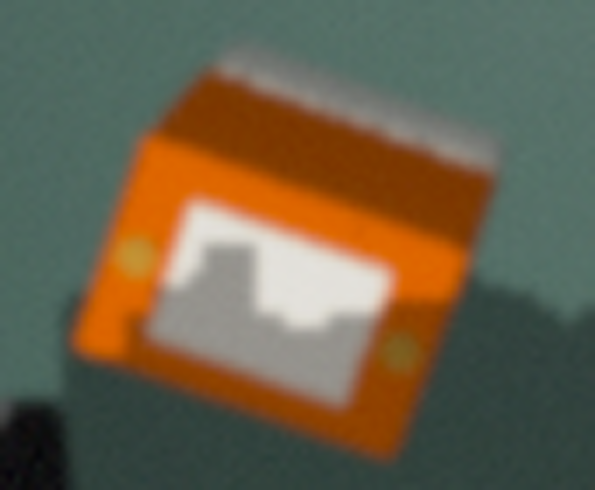

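```bash
python3 - <<'E'
from h import *
c,im=load('w1')
for off,ds in (((205,90),[(129,250),(432,290)]),((220,185),[(136,257),(401,352)])):
    p=(np.array(ds)+.5)/7+np.array(off)-.5
    w=cast(c,p,.06); d=w[1]-w[0]; print(w.mean(0).round(4),np.linalg.norm(d),np.degrees(np.arctan2(d[1],d[0])))
E
```

```text
[0.4487 0.0039 0.06  ] 0.0401270185103626 -7.3574087291120245
[ 0.4558 -0.0948  0.06  ] 0.040218788829589104 -21.26354421014323
```

View pics/z3.png

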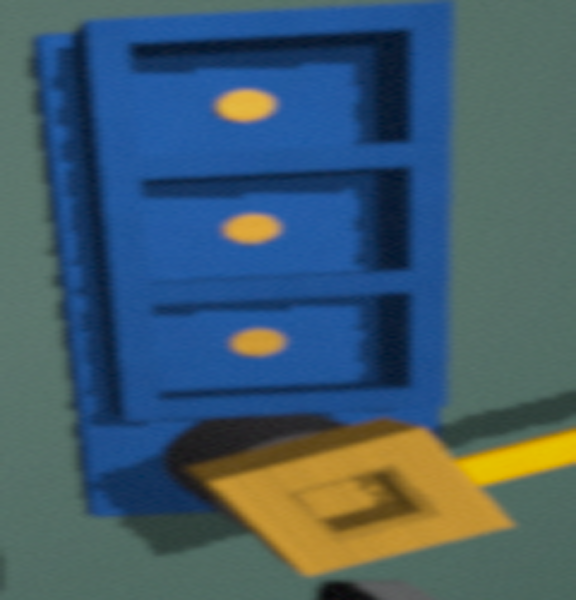

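```bash
python3 - <<'E'
from h import *
robot.set_gripper(.085)
robot.move_pose([.4487,.0039,.20],down(82.6)); print(robot.observe()['time'],robot.observe()['gripper_width'],robot.observe()['tool_pos'])
shot('wrist','w2')
E
```

```text
3.575 0.08489205007702799 [0.44868663 0.00405873 0.20016177]
```

View pics/w2.png

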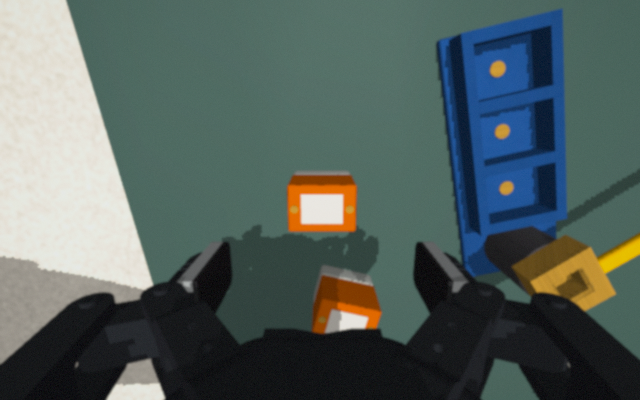

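```bash
cat >> h.py <<'E'
def baydots(c,im):
    hsv=cv2.cvtColor(im,cv2.COLOR_BGR2HSV)
    m=cv2.inRange(hsv,(12,80,120),(28,255,255)); 
    n,l,st,ce=cv2.connectedComponentsWithStats(m); out=[]
    for i in range(1,n):
        if 40<st[i,4]<400 and abs(st[i,2]-st[i,3])<4:
            # blue surround
            x,y,w,h=st[i,:4]; x0,y0=max(x-5,0),max(y-5,0)
            if y0==0: continue
            if np.median(hsv[y0,x0:x+w+5,0])>100: out.append((ce[i],cast(c,ce[i],.008)[0]))
    return out
def dots(c,im,box):
    x0,y0,x1,y1=box
    hsv=cv2.cvtColor(im,cv2.COLOR_BGR2HSV)[y0:y1,x0:x1]
    m=cv2.inRange(hsv,(17,60,60),(32,255,235))
    n,l,st,ce=cv2.connectedComponentsWithStats(m)
    return [(ce[i]+[x0,y0],st[i,4]) for i in range(1,n) if st[i,4]>12]
E
python3 - <<'E'
from h import *
c,im=load('w2')
for p,w in baydots(c,im): print(p,w.round(4))
d=dots(c,im,(280,170,370,235)); print(d)
w=cast(c,[x[0] for x in d],.06); print(w.round(4),w.mean(0))
E
```

```text
[497.09189189  68.64324324] [0.6009 0.0863 0.008 ]
[501.59868421 131.10526316] [0.6056 0.0364 0.008 ]
[505.92307692 187.49230769] [ 0.6104 -0.0134  0.008 ]
[(array([293.65217391, 209.19565217]), np.int32(46)), (array([349.31914894, 209.04255319]), np.int32(47))]
[[0.4287 0.0064 0.06  ]
 [0.4685 0.0013 0.06  ]] [0.44861645 0.00385786 0.06      ]
```

```bash
cat >> h.py <<'E'
BAY=[np.array([.6008,.0863]),np.array([.6056,.0365]),np.array([.6104,-.0134])]
def st(msg=''):
    s=robot.observe(); print(msg,'t',s['time'],'pos',np.round(s['tool_pos'],4),'F',np.round(s['ft_force'],1),'M',np.round(s['torque'],2),'w',round(s['gripper_width'],4)); return s
E
python3 - <<'E'
from h import *
robot.line_to([.4487,.0039,.102],vel=.12,guard=15); st()
robot.set_gripper(.03); st('closed')
robot.line_to([.4487,.0039,.19],vel=.15); s=st('up')
b=BAY[0]
robot.line_to([b[0],b[1],.19],vel=.2,rotation=down(95.5)); st()
shot('wrist','w3')
E
```

```text
t 4.5917 pos [0.4492 0.0037 0.1028] F [-0.1 -0.4  0.1] M [ 0.01 -0.02  0.01] w 0.0851
closed t 5.0167 pos [0.4492 0.0038 0.1028] F [-0.3 -0.5  5.9] M [0.04 0.21 0.06] w 0.0493
up t 5.75 pos [0.4482 0.004  0.1889] F [-0.1  0.4 -3.6] M [-0.01  0.01  0.02] w 0.0493
 t 6.7667 pos [0.6    0.0861 0.1894] F [ 0.  -0.6 -2.1] M [-0.02  0.05  0.01] w 0.049
```

View pics/w3.png

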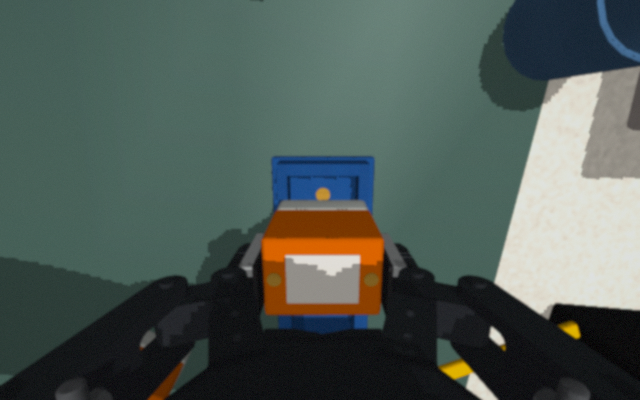

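```bash
python3 - <<'E'
from h import *
b=BAY[0]
g=robot.line_to([b[0],b[1],.135],vel=.12,guard=10); st(g)
g=robot.line_to([b[0],b[1],.108],vel=.04,guard=10); st(g)
shot('wrist','w4')
E
```

```text
False t 7.425 pos [0.6009 0.0862 0.1355] F [-0.3 -0.7 -1.4] M [-0.   -0.02 -0.  ] w 0.0489
True t 8.0083 pos [0.6006 0.0863 0.1109] F [0.3 0.7 3.6] M [0.03 0.   0.01] w 0.0492
```

View pics/w4.png

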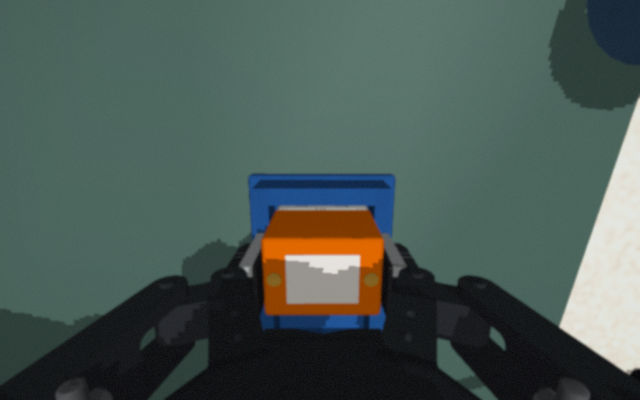

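```bash
python3 - <<'E'
from h import *
b=BAY[0]
robot.set_gripper(.066)
robot.line_to([b[0],b[1],.20],vel=.15); st()
robot.set_gripper(.085)
robot.move_pose([.4558,-.0948,.20],down(90-21.3)); st()
c,im=shot('wrist','w5')
E
```

```text
t 9.1167 pos [0.6004 0.0863 0.199 ] F [ 0.4  0.  -0.3] M [ 0.   -0.01 -0.01] w 0.066
 t 10.375 pos [ 0.4564 -0.0945  0.2003] F [-0.4  0.9  0.8] M [0.01 0.   0.03] w 0.085
```

View pics/w5.png

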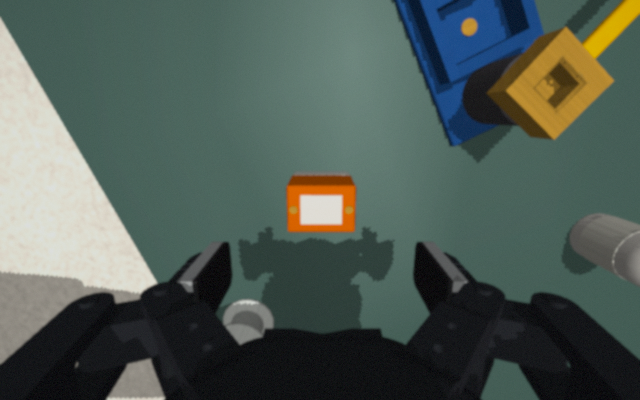

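```bash
python3 - <<'E'
from h import *
c,im=load('w5')
d=dots(c,im,(280,175,370,235)); w=cast(c,[x[0] for x in d],.06); print(w.mean(0).round(4))
x,y=w.mean(0)[:2]
robot.line_to([x,y,.102],vel=.12,guard=15); st()
robot.set_gripper(.03); st('closed')
robot.line_to([x,y,.19],vel=.15)
b=BAY[1]
robot.line_to([b[0],b[1],.19],vel=.2,rotation=down(95.5)); st()
shot('wrist','w6')
g=robot.line_to([b[0],b[1],.135],vel=.12,guard=10); st(g)
g=robot.line_to([b[0],b[1],.108],vel=.04,guard=10); st(g)
shot('wrist','w7')
E
```

```text
[ 0.4556 -0.0947  0.06  ]
 t 11.3917 pos [ 0.4561 -0.0948  0.1027] F [ 0.4 -0.6 -0.4] M [0.03 0.05 0.04] w 0.0852
closed t 11.8167 pos [ 0.4561 -0.095   0.1028] F [-1.1  0.6  6. ] M [0.13 0.35 0.02] w 0.0489
 t 13.7 pos [0.6051 0.0362 0.1896] F [-0.3 -0.5 -3.2] M [-0.05  0.01 -0.05] w 0.0489
False t 14.3583 pos [0.6057 0.0363 0.1355] F [ 0.4 -0.7 -1.8] M [ 0.02 -0.01  0.03] w 0.0493
True t 14.9417 pos [0.6054 0.0366 0.1109] F [-0.3  0.9  4. ] M [ 0.   -0.05 -0.01] w 0.049
```

View pics/w7.png

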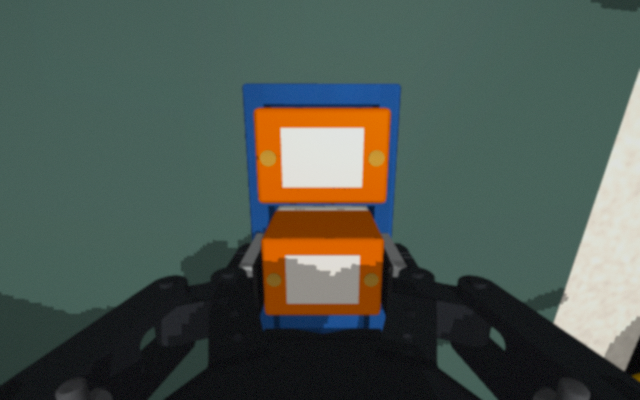

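```bash
python3 - <<'E'
from h import *
b=BAY[1]
robot.set_gripper(.066)
robot.line_to([b[0],b[1],.20],vel=.15); st()
robot.set_gripper(.085)
robot.move_pose([.615,-.12,.26],down(95.5)); st()
shot('wrist','w8')
robot.move_pose([.48,-.38,.36],down(95.5)); st()
shot('wrist','w9')
shot('top','t9'); shot('scene','s9')
E
```

```text
t 16.05 pos [0.6052 0.0365 0.199 ] F [-0.5  1.1  0.6] M [0.01 0.02 0.04] w 0.0661
 t 17.0917 pos [ 0.6149 -0.1201  0.2598] F [-0.9  0.6 -0.5] M [0.01 0.02 0.02] w 0.085
 t 18.325 pos [ 0.4807 -0.3789  0.3594] F [ 0.2 -0.   0.9] M [ 0.01 -0.    0.03] w 0.085
```

View pics/w8.png

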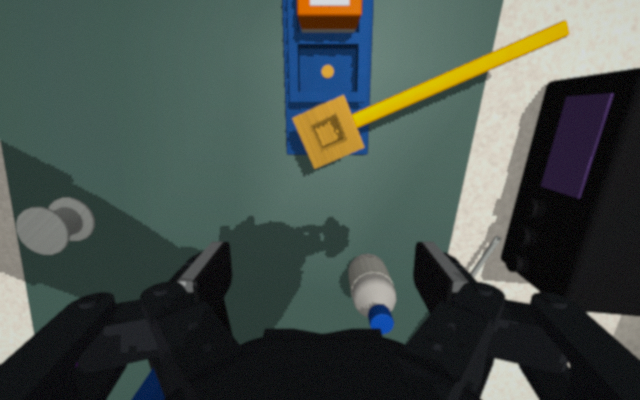

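View pics/w9.png

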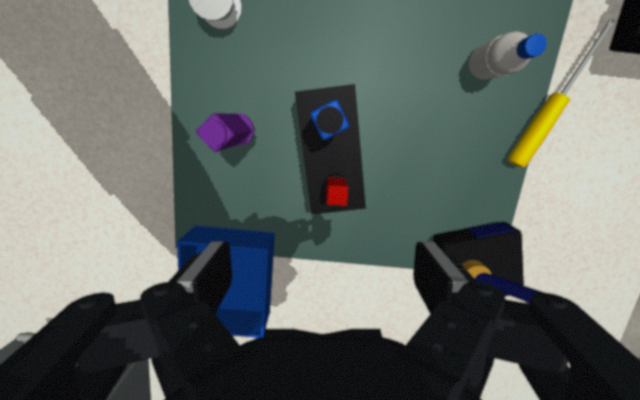

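```bash
python3 - <<'E'
from h import *
c,im=load('w9')
cv2.imwrite('pics/z4.png',cv2.resize(im[75:220,280:380],None,fx=4,fy=4,interpolation=cv2.INTER_CUBIC))
c,im=load('w8')
cv2.imwrite('pics/z5.png',cv2.resize(im[85:175,280:380],None,fx=6,fy=6,interpolation=cv2.INTER_CUBIC))
E
```

```text
(no output)
```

View pics/z4.png

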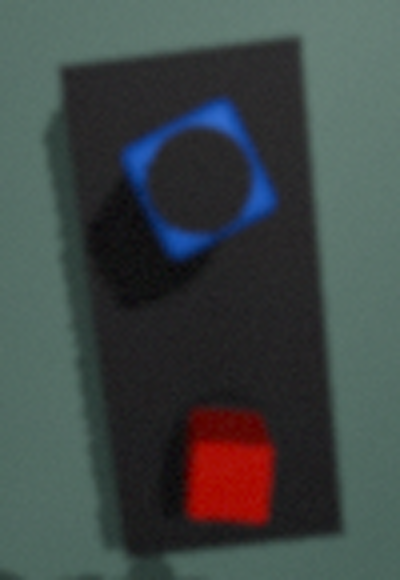

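View pics/z5.png

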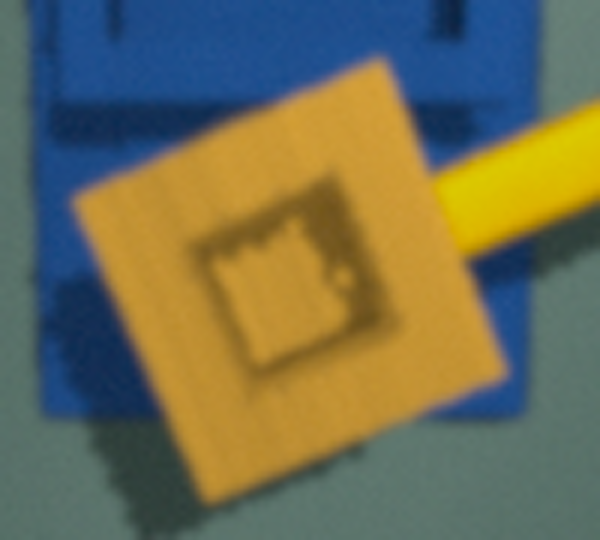

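View pics/t9.png

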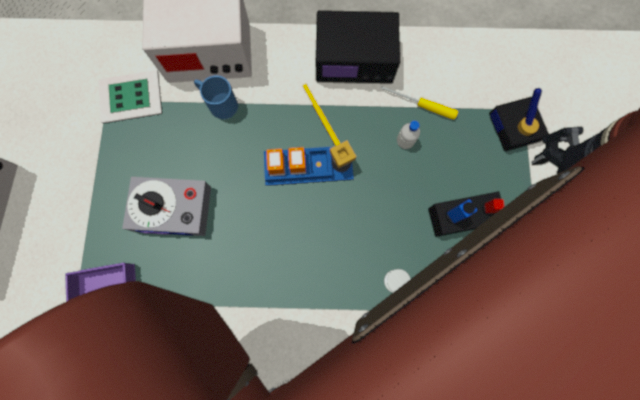

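```bash
python3 - <<'E'
from h import *
def an(tag,off,f,pts,z):
    c,_=load(tag); p=(np.array(pts)+.5)/f+np.array(off)-.5
    w=cast(c,p,z); e=np.roll(w,-1,0)-w
    print('ctr',w.mean(0).round(4),'len',np.linalg.norm(e,axis=1).round(4),'ang',np.degrees(np.arctan2(e[:,1],e[:,0])).round(1)); return w
print('keeper');an('w8',(280,85),6,[(385,60),(75,200),(210,503),(508,375)],.082)
print('recess');an('w8',(280,85),6,[(338,178),(195,243),(250,378),(398,322)],.082)
for z in (.146,.150):
    print('driver');an('w9',(280,75),4,[(227,97),(277,207),(178,262),(121,157)],z)
print('block');an('w9',(280,75),4,[(62,68),(300,38),(343,532),(124,553)],.06)
print('probe top');an('w9',(280,75),4,[(190,442),(274,447),(268,523),(186,518)],.112)
E
```

```text
keeper
ctr [ 0.6156 -0.0681  0.082 ] len [0.0439 0.0437 0.0437 0.0437] ang [-151.2  -61.1   28.8  118.7]
recess
ctr [ 0.6156 -0.0672  0.082 ] len [0.0205 0.0191 0.0211 0.0203] ang [-150.7  -62.3   26.   119.3]
driver
ctr [ 0.4821 -0.3175  0.146 ] len [0.0264 0.0255 0.0265 0.0268] ang [ -58.4 -145.7  124.5   34.1]
driver
ctr [ 0.482  -0.3175  0.15  ] len [0.0261 0.0252 0.0261 0.0265] ang [ -58.4 -145.7  124.5   34.1]
block
ctr [ 0.4905 -0.356   0.06  ] len [0.0685 0.1483 0.0696 0.147 ] ang [  12.4  -77.6 -168.7  102. ]
probe top
ctr [ 0.4988 -0.3954  0.112 ] len [0.0224 0.0212 0.0223 0.0211] ang [   2.1  -87.6 -178.1   92.9]
```

```bash
python3 - <<'E'
from h import *
robot.move_pose([.482,-.3175,.27],down(123.8)); s=st(); print(s['q'].round(1))
c,im=shot('wrist','w10')
cv2.imwrite('pics/z6.png',cv2.resize(im[150:330,220:420],None,fx=4,fy=4,interpolation=cv2.INTER_CUBIC)[:600])
E
```

```text
t 18.9917 pos [ 0.4823 -0.3171  0.2704] F [ 1.3 -0.7  1.5] M [-0.07 -0.04 -0.03] w 0.0846
[-46.3   1.7  -2.3  85.9  -0.   10. ]
```

View pics/w10.png

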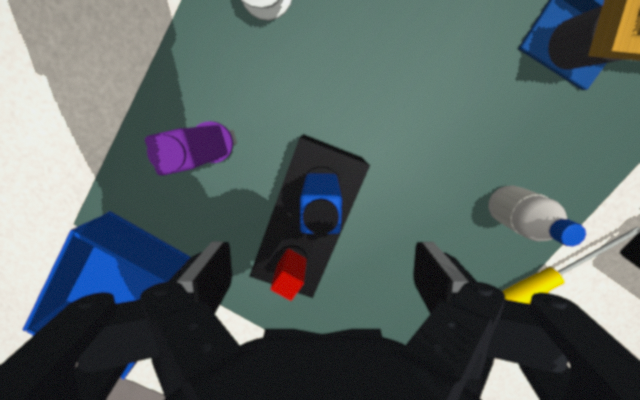

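View pics/z6.png

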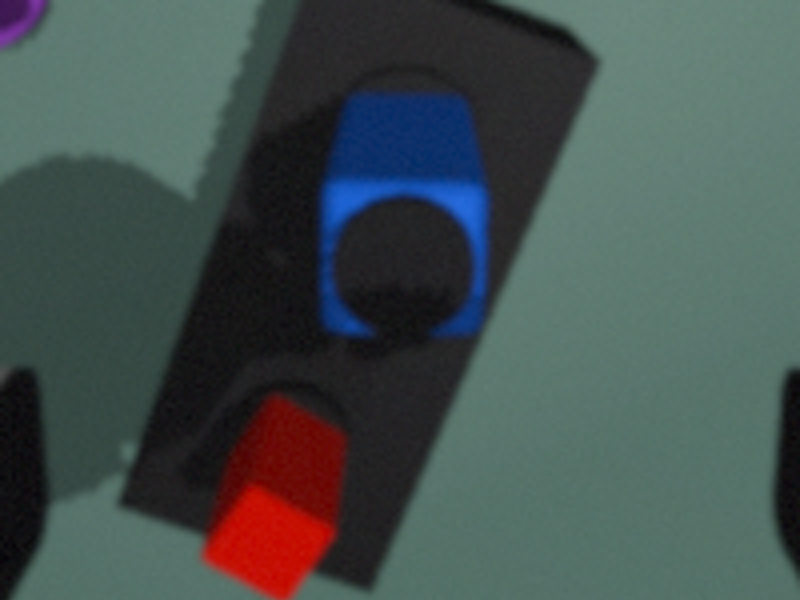

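```bash
python3 - <<'E'
from h import *
def an(tag,off,f,pts,z):
    c,_=load(tag); p=(np.array(pts)+.5)/f+np.array(off)-.5
    w=cast(c,p,z); e=np.roll(w,-1,0)-w
    print('ctr',w.mean(0).round(4),'len',np.linalg.norm(e,axis=1).round(4),'ang',np.degrees(np.arctan2(e[:,1],e[:,0])).round(1)); return w
an('w10',(220,150),4,[(325,180),(488,183),(485,335),(325,332)],.146)
robot.line_to([.482,-.3175,.165],vel=.12,guard=12); st()
robot.set_gripper(.01); st('closed')
robot.line_to([.482,-.3175,.275],vel=.12); st('up')
c,im=shot('wrist','w11'); shot('scene','s11'); shot('top','t11')
E
```

```text
ctr [ 0.4817 -0.3166  0.146 ] len [0.0268 0.0268 0.0272 0.0267] ang [  32.6  -56.5 -147.5  122.7]
 t 20.0667 pos [ 0.4824 -0.3179  0.166 ] F [-0.5  0.5  0.3] M [-0.02  0.02  0.02] w 0.085
closed t 20.625 pos [ 0.4821 -0.3176  0.1653] F [-1.3  0.1  2.5] M [0.16 0.08 0.05] w 0.027
up t 21.6917 pos [ 0.4818 -0.3173  0.2739] F [ 0.4 -0.4 -1.1] M [ 0.01 -0.03 -0.01] w 0.0274
```

View pics/w11.png

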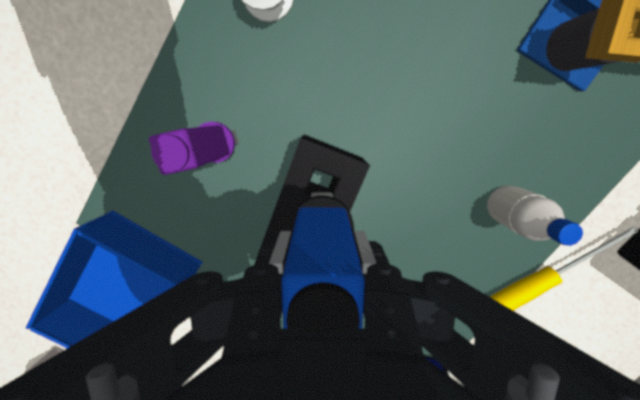

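View pics/s11.png

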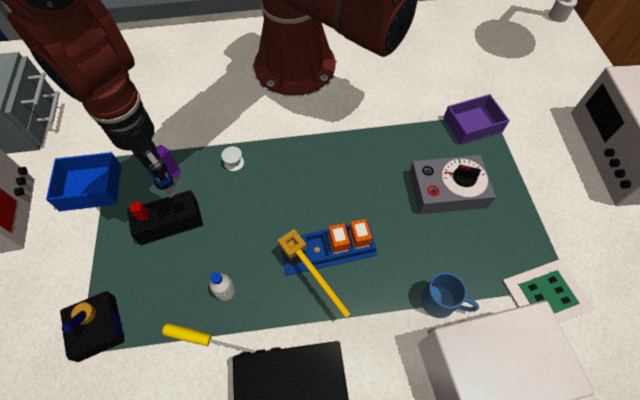

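```bash
python3 - <<'E'
from h import *
robot.line_to([.6156,-.0679,.275],vel=.2,rotation=down(118.8)); s=st(); print(s['q'].round(1))
c,im=shot('wrist','w12'); shot('scene','s12');shot('top','t12')
s12=cv2.imread('pics/s12.png')
cv2.imwrite('pics/z7.png',cv2.resize(s12[180:310,230:400],None,fx=4,fy=4,interpolation=cv2.INTER_CUBIC))
E
```

```text
t 23.4083 pos [ 0.6154 -0.0686  0.275 ] F [ 0.  -0.6 -1.6] M [-0.04 -0.01 -0.04] w 0.027
[-18.4   9.1   6.   86.9  -0.   42.8]
```

View pics/w12.png

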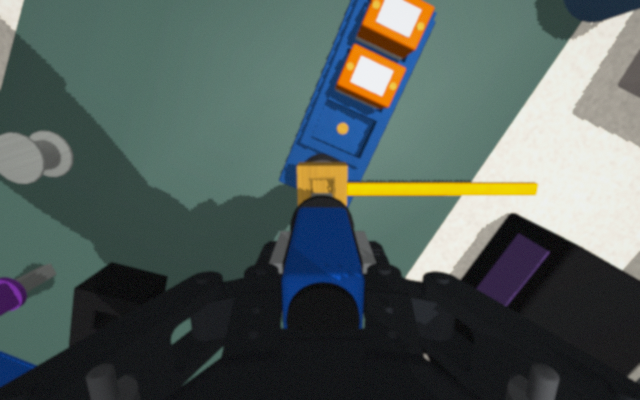

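View pics/z7.png

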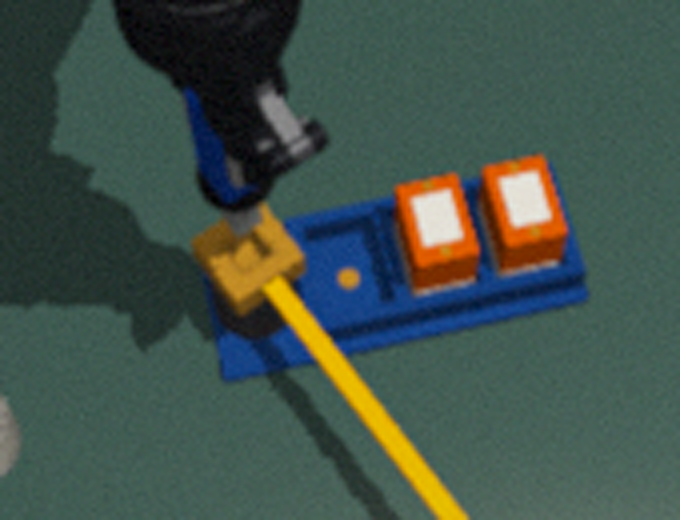

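```bash
python3 - <<'E'
from h import *
g=robot.line_to([.6156,-.0679,.243],vel=.1,guard=10); st(g)
g=robot.line_to([.6156,-.0679,.219],vel=.03,guard=10); st(g)
c,im=shot('wrist','w13'); shot('scene','s13')
s12=cv2.imread('pics/s13.png')
cv2.imwrite('pics/z8.png',cv2.resize(s12[180:310,230:400],None,fx=4,fy=4,interpolation=cv2.INTER_CUBIC))
E
```

```text
False t 24.025 pos [ 0.6153 -0.0679  0.2427] F [ 1.1 -0.3 -1. ] M [ 0.06 -0.05 -0.01] w 0.0276
True t 24.75 pos [ 0.6154 -0.0678  0.2202] F [-1.6 -0.2  5.1] M [0.04 0.24 0.01] w 0.0274
```

View pics/z8.png

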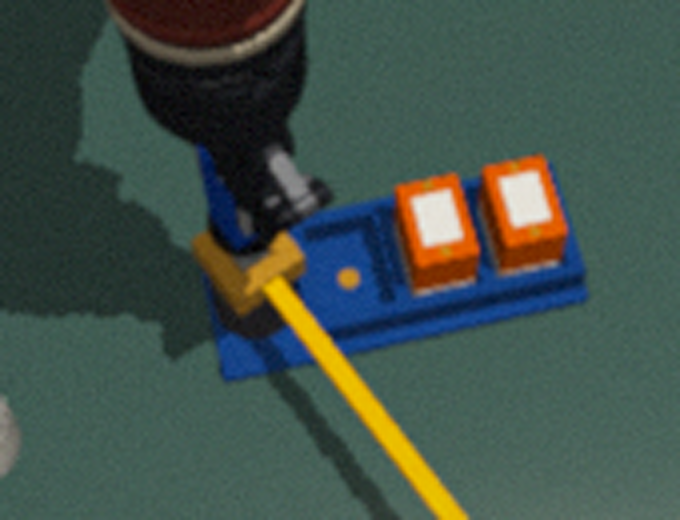

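```bash
python3 - <<'E'
from h import *
p=[.6156,-.0679,.2215]
for y in (123,128,138,148,158,168,178):
    robot.line_to(p,vel=.05,rotation=down(y)); st(y)
c,im=shot('wrist','w14')
E
```

```text
123 t 25.1 pos [ 0.6156 -0.0679  0.2214] F [-0.3 -0.5 -1.8] M [ 0.02 -0.    0.01] w 0.027
128 t 25.35 pos [ 0.6155 -0.068   0.2212] F [ 0.5 -0.5 -1.8] M [-0.26 -0.02  0.  ] w 0.0274
138 t 25.675 pos [ 0.6155 -0.068   0.2213] F [-0.4 -1.7 -2.6] M [-0.37  0.13  0.02] w 0.0271
148 t 26.0 pos [ 0.6155 -0.0679  0.2213] F [-1.7 -1.7 -1.7] M [-0.39  0.23  0.  ] w 0.0276
158 t 26.325 pos [ 0.6155 -0.0679  0.2214] F [-1.4 -0.9 -1.5] M [-0.31  0.33 -0.08] w 0.0274
168 t 26.65 pos [ 0.6155 -0.0678  0.2214] F [-2.4 -1.3 -2.3] M [-0.22  0.55 -0.  ] w 0.0273
178 t 26.975 pos [ 0.6154 -0.0678  0.2214] F [-1.9 -0.6 -1.9] M [-0.16  0.67  0.06] w 0.0275
```

View pics/w14.png

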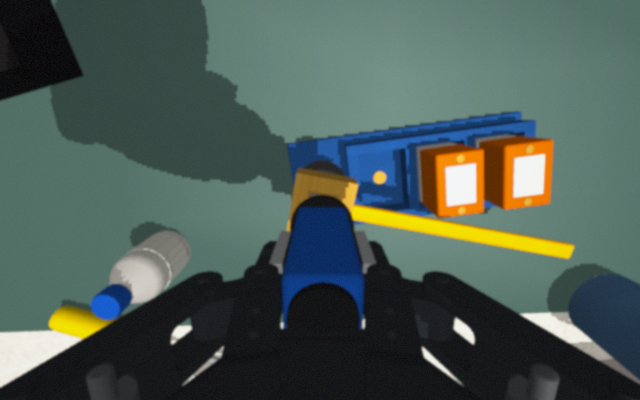

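```bash
python3 - <<'E'
from h import *
p=[.6156,-.0679,.2215]
for y in (184,189,192,194,196,198):
    robot.line_to(p,vel=.05,rotation=down(y if y<=180 else y-360)); s=st(y)
    if abs(s['torque'][2])>.5: break
print(s['q'].round(1))
c,im=shot('wrist','w15')
E
```

```text
184 t 27.2833 pos [ 0.6155 -0.0678  0.2214] F [-2.8  0.1 -1.8] M [-0.03  0.82 -0.03] w 0.0272
189 t 27.5333 pos [ 0.6155 -0.0678  0.2214] F [-3.3  1.1 -1.1] M [ 0.07  0.99 -0.06] w 0.0277
192 t 27.7833 pos [ 0.6154 -0.0678  0.2214] F [-4.5  0.7 -1.9] M [ 0.11  1.1  -0.04] w 0.0272
194 t 28.0333 pos [ 0.6155 -0.0678  0.2214] F [-4.3  0.6 -1.1] M [ 0.2   1.27 -0.06] w 0.0274
196 t 28.2833 pos [ 0.6155 -0.0678  0.2214] F [-4.9  0.5 -1.6] M [ 0.31  1.4  -0.03] w 0.0272
198 t 28.5333 pos [ 0.6154 -0.0678  0.2214] F [-5.5  0.6 -0.7] M [ 0.27  1.48 -0.16] w 0.0274
[-18.4   9.3   0.6  81.3   0.  -36.3]
```

View pics/w15.png

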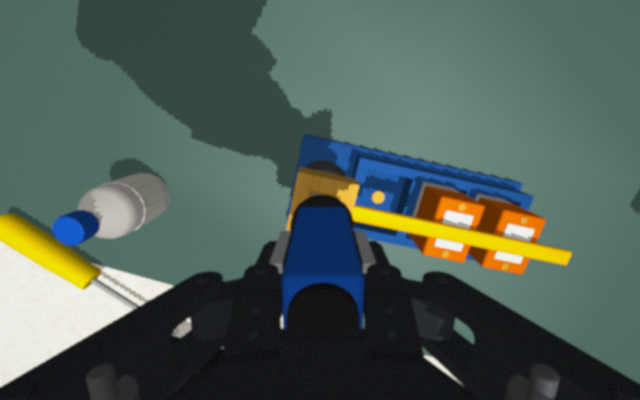

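```bash
cat >> h.py <<'E'
def baryaw(c,im):
    hsv=cv2.cvtColor(im,cv2.COLOR_BGR2HSV)
    m=cv2.inRange(hsv,(23,200,120),(32,255,255))
    n,l,s,ce=cv2.connectedComponentsWithStats(m)
    out=[]
    for i in range(1,n):
        if s[i,4]>400:
            ys,xs=np.where(l==i); w=cast(c,np.c_[xs,ys],.08)[:,:2]
            vx,vy,x0,y0=cv2.fitLine((w*1000).astype(np.float32),cv2.DIST_L2,0,.01,.01).ravel()
            out.append((s[i,4],round(float(np.degrees(np.arctan2(vy,vx))),1),x0,y0))
    return out
E
python3 - <<'E'
from h import *
print(baryaw(*load('w8')),baryaw(*load('w15')))
p=[.6156,-.0679,.2215]
for y in (201,204,207,210):
    robot.line_to(p,vel=.05,rotation=down(y-360)); s=st(y)
    print(baryaw(*shot('wrist','w16')))
    if abs(s['torque'][2])>.5: break
E
```

```text
[(np.int32(3276), 28.9, np.float32(709.42676), np.float32(-16.055552))] [(np.int32(3153), -84.5, np.float32(604.73114), np.float32(35.657608)), (np.int32(2665), 68.3, np.float32(712.74506), np.float32(-255.64793))]
201 t 28.8333 pos [ 0.6154 -0.0678  0.2214] F [-5.7  1.9 -0.4] M [ 0.37  1.56 -0.39] w 0.0275
[(np.int32(2574), 67.4, np.float32(713.6468), np.float32(-254.40347)), (np.int32(3077), -84.5, np.float32(604.70135), np.float32(35.446606))]
204 t 29.1333 pos [ 0.6154 -0.0678  0.2214] F [-5.3  0.6 -1.6] M [ 0.38  1.55 -0.76] w 0.0272
[(np.int32(2470), 66.7, np.float32(714.63995), np.float32(-253.11981)), (np.int32(3006), -84.5, np.float32(604.7165), np.float32(35.22868))]
```

```bash
python3 - <<'E'
from h import *
p=np.array([.6156,-.0679,.2215])
robot.line_to(p,vel=.05,rotation=down(187-360)); st()
robot.line_to(p+[0,0,.055],vel=.08); st('up')
print(baryaw(*shot('wrist','w17')))
robot.line_to([.482,-.3172,.275],vel=.2,rotation=down(123.8)); s=st(); print(s['q'].round(1))
shot('wrist','w18')
E
```

```text
t 29.6333 pos [ 0.6161 -0.068   0.2218] F [-0.3 -0.4 -2.3] M [0.05 0.31 0.02] w 0.0277
up t 30.475 pos [ 0.6155 -0.0679  0.276 ] F [-0.1 -0.1 -2.2] M [0.   0.   0.02] w 0.0277
[(np.int32(2186), -84.5, np.float32(604.6657), np.float32(37.39048)), (np.int32(1763), 69.8, np.float32(719.5758), np.float32(-263.19522))]
 t 32.0917 pos [ 0.4823 -0.3165  0.275 ] F [-0.5  0.4 -1. ] M [ 0.03  0.01 -0.04] w 0.0277
[-46.3   1.7  -1.9  86.4   0.    9.8]
```

View pics/w17.png

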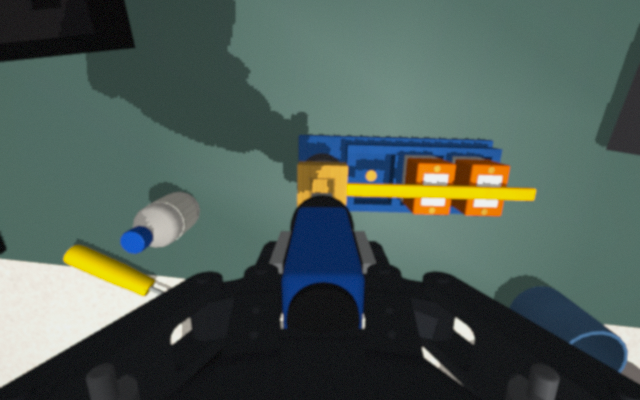

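View pics/w18.png

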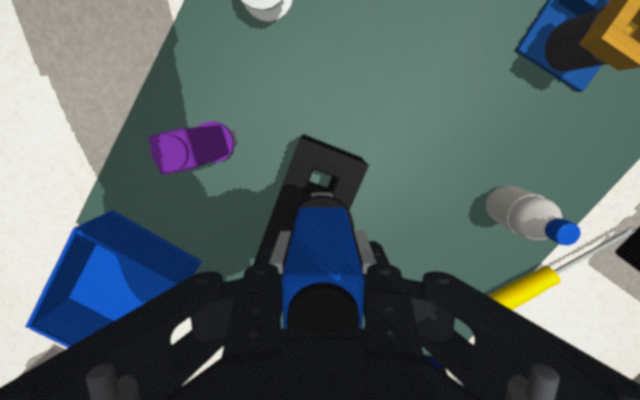

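```bash
python3 - <<'E'
from h import *
g=robot.line_to([.482,-.3172,.225],vel=.12,guard=10); st(g)
g=robot.line_to([.482,-.3172,.163],vel=.06,guard=8); st(g)
E
```

```text
False t 32.7083 pos [ 0.4821 -0.3171  0.2254] F [ 0.1  0.7 -1.2] M [-0.04  0.01  0.02] w 0.0274
True t 33.6333 pos [ 0.4817 -0.3169  0.1653] F [-1.3 -0.   5.2] M [0.2  0.06 0.01] w 0.0273
```

```bash
python3 - <<'E'
from h import *
robot.set_gripper(.06)
robot.line_to([.482,-.3172,.275],vel=.15); st()
robot.set_gripper(.085)
robot.move_pose([.499,-.395,.235],down(92)); s=st(); print(s['q'].round(1))
c,im=shot('wrist','w19')
cv2.imwrite('pics/z9.png',cv2.resize(im[100:300,220:420],None,fx=3,fy=3,interpolation=cv2.INTER_CUBIC)[:600])
E
```

```text
t 34.9417 pos [ 0.4818 -0.317   0.2739] F [ 0.3  0.2 -0.7] M [0.02 0.06 0.03] w 0.0599
 t 35.8583 pos [ 0.4988 -0.3948  0.2347] F [0.5 0.  0.7] M [-0.01 -0.01  0.1 ] w 0.0851
[-50.1  12.2   5.2  83.1   0.   37.8]
```

View pics/z9.png

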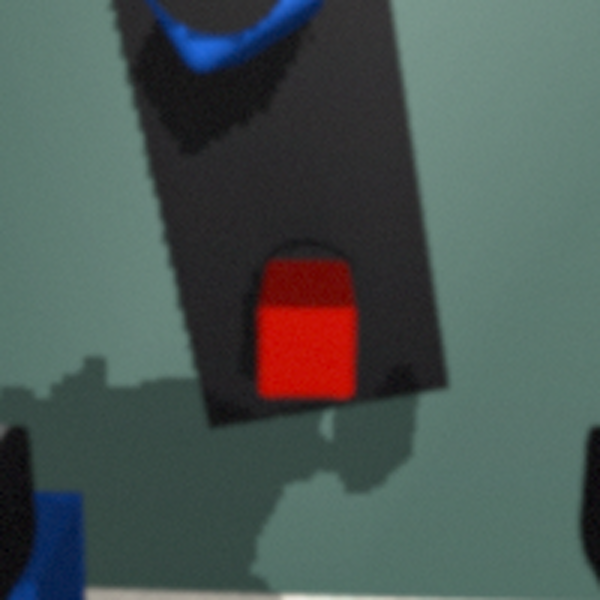

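View pics/w19.png

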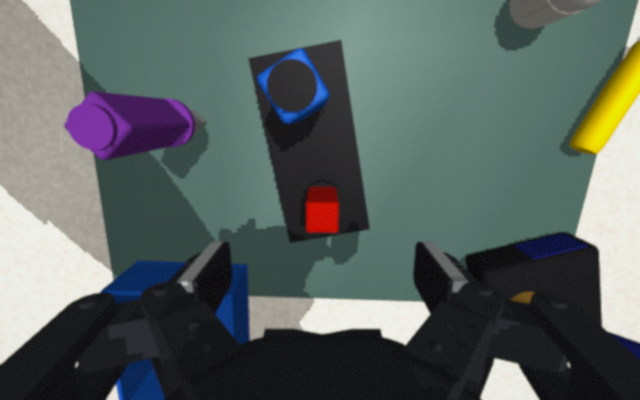

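```bash
python3 - <<'E'
from h import *
c,im=load('w19')
p=(np.array([(258,307),(356,307),(355,398),(257,398)])+.5)/3+np.array([220,100])-.5
w=cast(c,p,.112); e=np.roll(w,-1,0)-w
print(w.mean(0),np.linalg.norm(e,axis=1),np.degrees(np.arctan2(e[:,1],e[:,0])))
print(cast(c,(95,125),.14),cast(c,(180,122),.0))
hs=cv2.cvtColor(im,cv2.COLOR_BGR2HSV); m=cv2.inRange(im,(0,0,150),(60,60,255)); ys,xs=np.where(m[:260]); print(xs.min(),xs.max(),ys.min(),ys.max())
E
```

```text
[ 0.49890533 -0.39521729  0.112     ] [0.0214397  0.02127527 0.02202549 0.02128083] [   2.10714697  -87.7149305  -177.89464518   90.70774414]
[[ 0.37761212 -0.33887752  0.14      ]] [[ 0.35923574 -0.34116362  0.        ]]
307 337 202 231
```

```bash
python3 - <<'E'
from h import *
x,y=.4989,-.3952
g=robot.line_to([x,y,.148],vel=.1,guard=10); st(g)
robot.set_gripper(.005); st('closed')
robot.line_to([x,y,.27],vel=.12); st('up')
shot('wrist','w20')
# look at the meter: hover 
robot.move_pose([.50,.22,.30],down(92)); s=st('meter'); print(s['q'].round(1))
c,im=shot('wrist','w21')
E
```

```text
False t 36.925 pos [ 0.4992 -0.3955  0.1489] F [-0.1 -1.6  0. ] M [-0.05  0.01 -0.03] w 0.0852
closed t 37.525 pos [ 0.499  -0.3953  0.1483] F [ 0.2 -0.3  2.4] M [ 0.   -0.01  0.03] w 0.0216
up t 38.6917 pos [ 0.4987 -0.3949  0.2689] F [-0.6 -0.3 -1.1] M [0.06 0.02 0.01] w 0.0213
meter t 40.9417 pos [0.5004 0.2193 0.2998] F [ 0.2  0.1 -0.5] M [ 0.07 -0.01 -0.04] w 0.0211
[ 9.9 -3.5 -4.4 89.1 -0.  98. ]
```

View pics/w20.png

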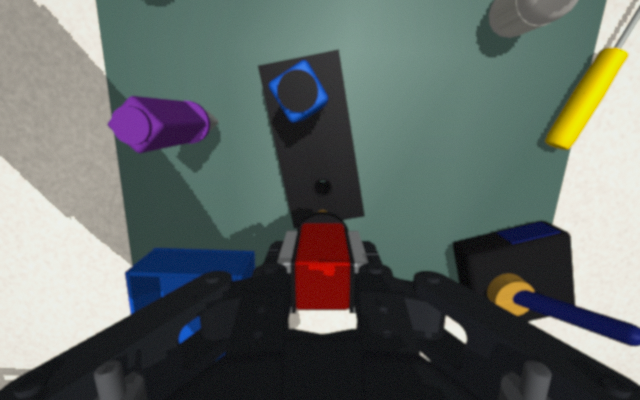

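View pics/w21.png

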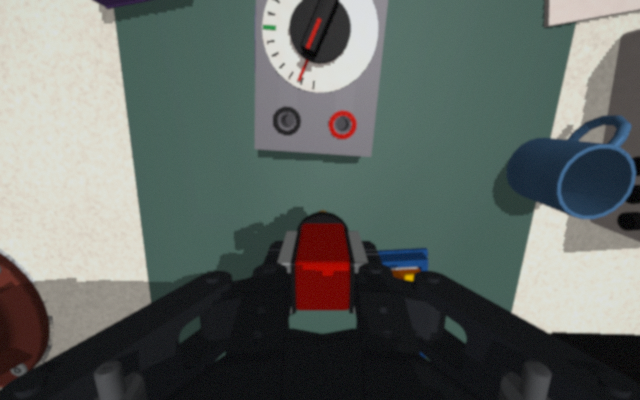

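```bash
cat >> h.py <<'E'
def redring(c,im,box):
    x0,y0,x1,y1=box
    hsv=cv2.cvtColor(im,cv2.COLOR_BGR2HSV)[y0:y1,x0:x1]
    m=cv2.inRange(hsv,(0,120,80),(8,255,255))|cv2.inRange(hsv,(172,120,80),(180,255,255))
    n,l,s,ce=cv2.connectedComponentsWithStats(m); i=1+np.argmax(s[1:,4])
    ys,xs=np.where(l==i); h=cv2.convexHull(np.c_[xs,ys].astype(np.float32)); e=cv2.fitEllipse(h)
    p=np.array(e[0])+[x0,y0]; return p,e,cast(c,p,.055)[0]
E
python3 - <<'E'
from h import *
c,im=load('w21'); print(redring(c,im,(320,100,365,145)))
cv2.imwrite('pics/z10.png',cv2.resize(im[0:160,240:400],None,fx=3.7,fy=3.7,interpolation=cv2.INTER_CUBIC))
E
```

```text
(array([342.18466377, 124.39579773]), ((22.184663772583008, 24.395797729492188), (27.497282028198242, 28.454893112182617), 11.427075386047363), array([0.51908897, 0.2758561 , 0.055     ]))
```

View pics/z10.png

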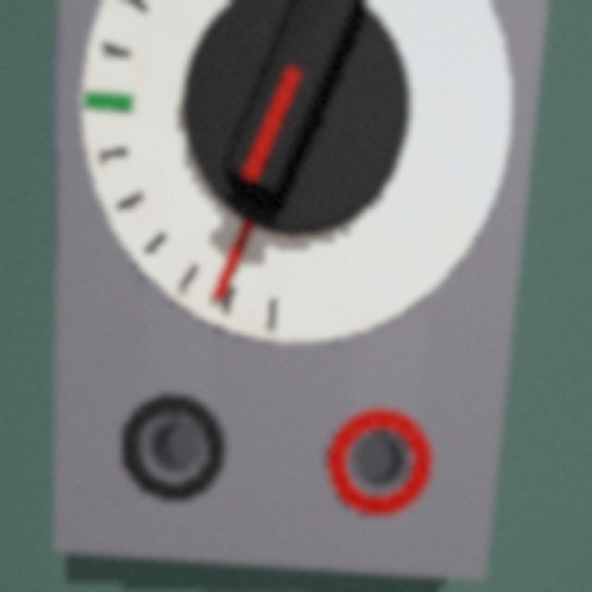

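```bash
python3 - <<'E'
from h import *
robot.line_to([.5191,.2359,.27],vel=.15,rotation=down(92)); st()
c,im=shot('wrist','w22')
hs=cv2.cvtColor(im,cv2.COLOR_BGR2HSV)
print(redring(c,im,(290,100,360,195)))
E
```

```text
t 41.4 pos [0.5188 0.2356 0.2696] F [-0.5 -0.6 -0.3] M [0.05 0.   0.06] w 0.0213
(array([323.80204391, 142.95168686]), ((33.80204391479492, 42.95168685913086), (30.083213806152344, 30.462217330932617), 0.17665906250476837), array([0.51903824, 0.27574322, 0.055     ]))
```

View pics/w22.png

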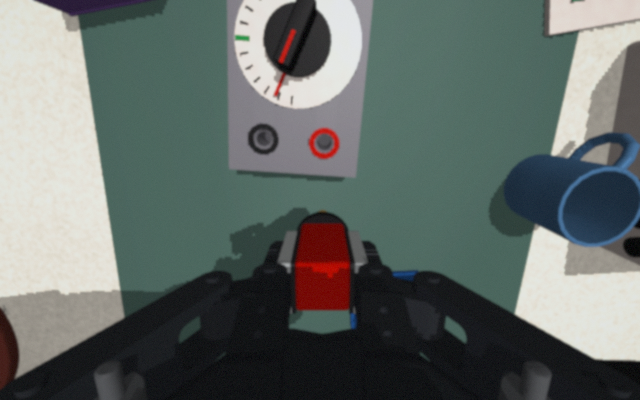

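```bash
python3 - <<'E'
from h import *
x,y=.5190,.2757
robot.line_to([x,y,.25],vel=.12); 
g=robot.line_to([x,y,.19],vel=.1,guard=8); st(g)
g=robot.line_to([x,y,.1415],vel=.04,guard=8); st(g)
shot('wrist','w23'); shot('scene','s23')
im=cv2.imread('pics/s23.png'); cv2.imwrite('pics/z11.png',cv2.resize(im[130:230,390:520],None,fx=5,fy=5,interpolation=cv2.INTER_CUBIC))
E
```

```text
False t 42.725 pos [0.5193 0.2757 0.1906] F [ 1.1  0.3 -0.5] M [ 0.   -0.   -0.03] w 0.0214
True t 43.8083 pos [0.5187 0.2756 0.1432] F [-0.8  0.4  4.3] M [-0.09  0.18 -0.05] w 0.0215
```

View pics/w23.png

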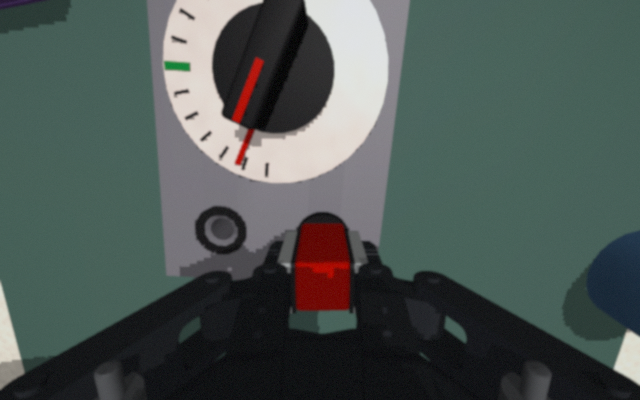

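View pics/z11.png

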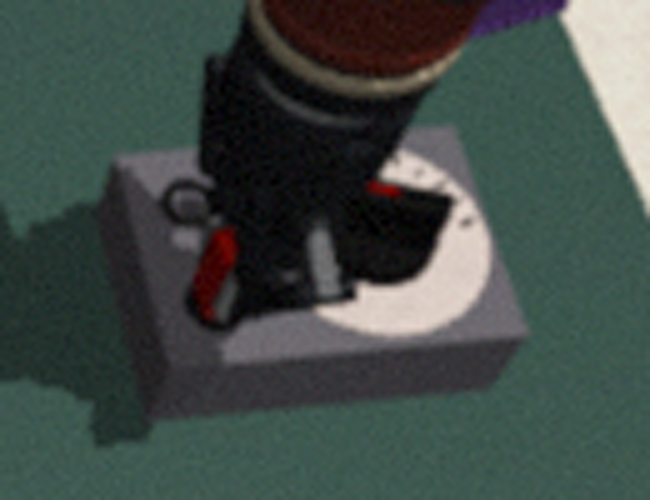

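```bash
python3 - <<'E'
from h import *
x,y=.5190,.2757
robot.set_gripper(.045); st('open')
robot.line_to([x,y,.24],vel=.12); st('up')
robot.move_pose([.49,.35,.26],down(-107)); s=st('knob'); print(s['q'].round(1))
shot('wrist','w24')
E
```

```text
open t 44.2583 pos [0.5181 0.2754 0.142 ] F [-0.5  0.5 -0.2] M [-0.01  0.05  0.01] w 0.0449
up t 45.225 pos [0.5187 0.2756 0.2391] F [-0.4  0.1 -0.2] M [-0.03 -0.04  0.04] w 0.0452
knob t 47.5 pos [0.49   0.3499 0.2599] F [ 0.8 -0.8  0.1] M [-0.03 -0.06 -0.01] w 0.0449
[ 23.1   6.1   1.1  85.1   0.  -49.9]
```

View pics/w24.png

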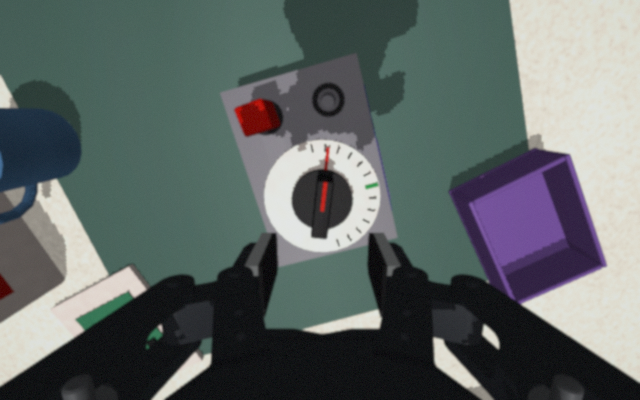

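```bash
python3 - <<'E'
from h import *
c,im=load('w24')
cv2.imwrite('pics/z12.png',cv2.resize(im[130:260,255:395],None,fx=4.5,fy=4.5,interpolation=cv2.INTER_CUBIC))
E
```

```text
(no output)
```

View pics/z12.png

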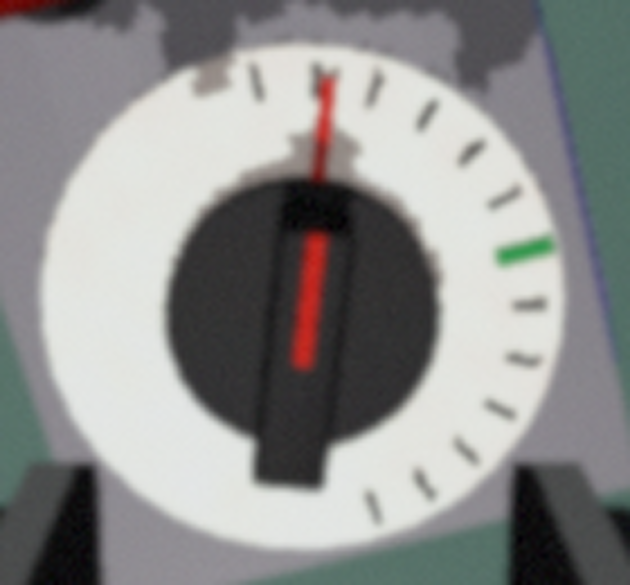

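```bash
cat > knob.py <<'E'
from h import *
def z2w(c,off,f,pts,z): return cast(c,(np.atleast_2d(pts)+.5)/f+np.array(off)-.5,z)[:,:2]
def ang(v): return np.degrees(np.arctan2(v[1],v[0]))
E
python3 - <<'E'
from knob import *
c,im=load('w24'); o=(255,130);f=4.5
# dial rim points
rim=z2w(c,o,f,[(303,43),(42,296),(303,549),(564,300),(120,113),(487,112),(120,483)],.056)
e=cv2.fitEllipse(np.vstack([(rim*1000)]).astype(np.float32)); print('dial',e)
ax=np.array(e[0])/1000
bar=z2w(c,o,f,[(280,230),(350,235),(322,489),(255,482)],.094); print('bar ctr',bar.mean(0),'dir',ang(bar[:2].mean(0)-bar[2:].mean(0)), np.linalg.norm(bar[:2].mean(0)-bar[2:].mean(0)))
st_=z2w(c,o,f,[(303,368),(318,233)],.0945); print('stripe',st_,ang(st_[1]-st_[0]))
g=z2w(c,o,f,[(497,259),(553,244)],.056); print('green',ang(g.mean(0)-ax),ang(g[1]-g[0]))
p=z2w(c,o,f,[(327,82),(319,175)],.058); print('ptr',ang(p[0]-ax),ang(p[0]-p[1]))
E
```

```text
dial ((493.8686218261719, 359.6025085449219), (107.34770202636719, 109.329833984375), 124.65470123291016)
bar ctr [0.49373139 0.35927927] dir -112.78571010515205 0.04788446069872513
stripe [[0.4937388  0.36026235]
 [0.48395752 0.33733946]] -113.10812105341893
green 177.69159047138334 178.49060994254856
ptr -113.15498046075109 -111.756580851318
```

```bash
python3 - <<'E'
from knob import *
x,y=.4938,.3596
robot.line_to([x,y,.22],vel=.15,rotation=down(-113)); st()
g=robot.line_to([x,y,.144],vel=.08,guard=8); st(g)
robot.set_gripper(.0); st('grip')
for yw in (-125,-140,-155,-168,-178,178):
    robot.line_to([x,y,.144],vel=.05,rotation=down(yw)); s=st(yw)
print(s['q'].round(1))
robot.set_gripper(.045); st('open')
robot.line_to([x,y,.24],vel=.12); st('up')
robot.set_gripper(.085)
robot.line_to([x+.0,y-.0,.26],vel=.12)
c,im=shot('wrist','w25')
cv2.imwrite('pics/z13.png',cv2.resize(im[130:260,255:395],None,fx=4.5,fy=4.5,interpolation=cv2.INTER_CUBIC))
E
```

```text
t 47.975 pos [0.4935 0.3594 0.22  ] F [-0.2  0.1  0.4] M [ 0.02 -0.01  0.05] w 0.045
False t 49.075 pos [0.4942 0.3598 0.1447] F [ 0.6 -0.4 -0. ] M [-0.01 -0.01  0.02] w 0.0452
grip t 49.4583 pos [0.4937 0.3599 0.1447] F [-3.5  0.3  6.3] M [ 0.03  0.78 -0.02] w 0.0128
-125 t 49.8167 pos [0.4938 0.3598 0.1447] F [-2.1  0.4  4.6] M [-0.06  0.56 -0.07] w 0.0125
-140 t 50.225 pos [0.4939 0.3597 0.1447] F [-2.6 -1.   5.8] M [-0.15  0.48  0.  ] w 0.0127
-155 t 50.6333 pos [0.494  0.3596 0.1447] F [-2.2 -1.   5.4] M [-0.37  0.48  0.01] w 0.0128
-168 t 51.0083 pos [0.494  0.3594 0.1448] F [-1.3 -2.1  5.9] M [-0.55  0.45 -0.09] w 0.0124
-178 t 51.3333 pos [0.494  0.3594 0.1447] F [-1.8 -3.3  5.1] M [-0.59  0.44 -0.04] w 0.0129
178 t 51.5833 pos [0.494  0.3593 0.1447] F [-1.5 -2.4  5.5] M [-0.66  0.5  -0.04] w 0.0125
[23.8  9.7 -7.  73.3 -0.1 25.8]
open t 51.9917 pos [0.4938 0.3596 0.1439] F [-0.1 -1.2  0.2] M [ 0.04  0.02 -0.  ] w 0.0454
up t 52.9417 pos [0.4935 0.3595 0.239 ] F [ 0.4 -0.1 -0.2] M [-0.04 -0.05  0.02] w 0.0449
```

View pics/w25.png

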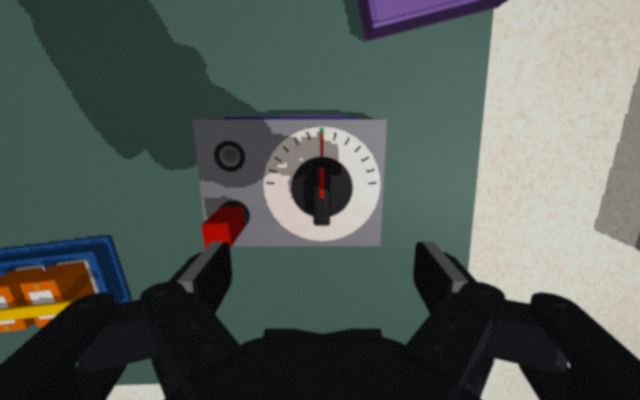

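View pics/z13.png

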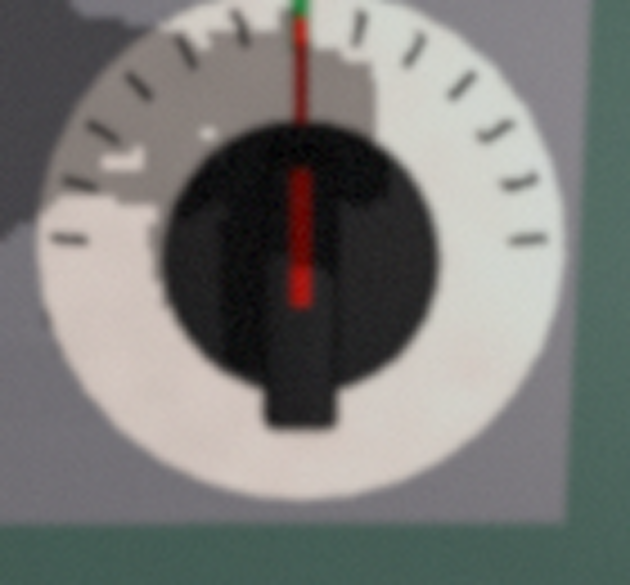

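```bash
python3 - <<'E'
from h import *
robot.line_to([.4938,.3596,.30],vel=.15)
robot.move_pose([.50,.06,.34],down(178)); st()
c,im=shot('wrist','w26')
robot.move_pose([.40,.40,.34],down(166)); st()
shot('top','t26'); shot('scene','s26')
a=cv2.imread('pics/t26.png'); cv2.imwrite('pics/z14.png',cv2.resize(a[90:310,100:540],None,fx=1.8,fy=1.8,interpolation=cv2.INTER_CUBIC))
a=cv2.imread('pics/s26.png'); cv2.imwrite('pics/z15.png',cv2.resize(a[140:320,80:520],None,fx=1.8,fy=1.8,interpolation=cv2.INTER_CUBIC))
c=robot.get_calibration('top'); im=cv2.imread('pics/t26.png')
m=cv2.inRange(im,(150,150,150),(255,255,255)); n,l,s,ce=cv2.connectedComponentsWithStats(m)
for i in range(1,n):
    if 30<s[i,4]<600: print(s[i],ce[i].round(1),cast(c,ce[i],.068).round(4))
E
```

```text
t 55.3583 pos [0.5    0.0607 0.3396] F [-0.4  0.1  0.6] M [0.04 0.01 0.02] w 0.085
 t 56.7417 pos [0.4004 0.3995 0.3399] F [ 0.1  0.3 -0.6] M [-0.05 -0.01 -0.02] w 0.0851
[403 125   8  12  57] [405.9 131.1] [[ 0.6732 -0.2144  0.068 ]]
[271 161  10   5  37] [275.8 163.3] [[0.5889 0.0828 0.068 ]]
[292 160  10   4  34] [296.6 161.6] [[0.594  0.0359 0.068 ]]
[385 270  25  23 476] [397.1 280.9] [[ 0.3339 -0.1864  0.068 ]]
[631 369   6  31  51] [633.2 384.4] [[ 0.1413 -0.6551  0.068 ]]
[622 373   8  27 130] [625.1 386.4] [[ 0.1371 -0.6383  0.068 ]]
```

View pics/w26.png

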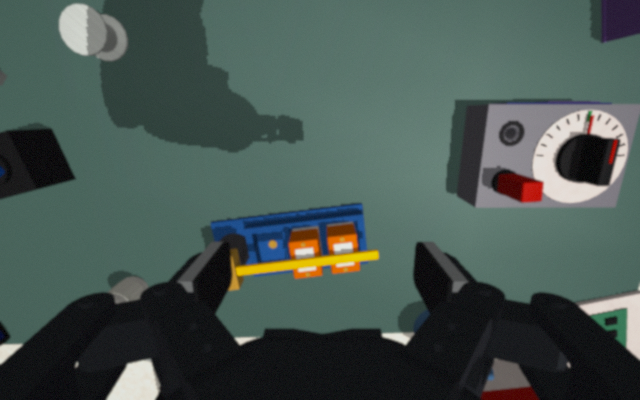

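View pics/z14.png

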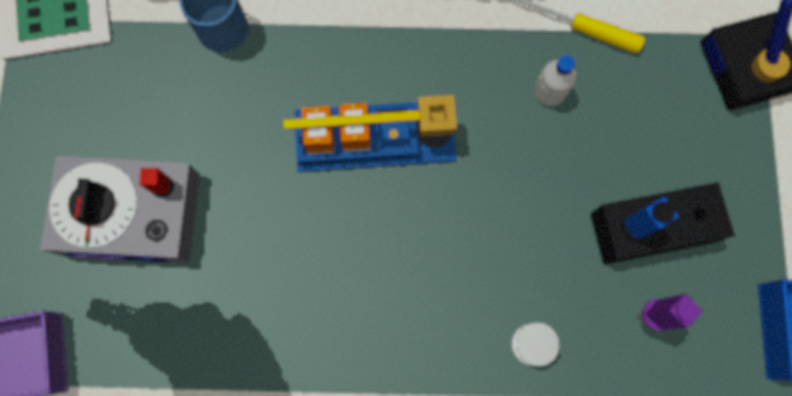

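View pics/z15.png

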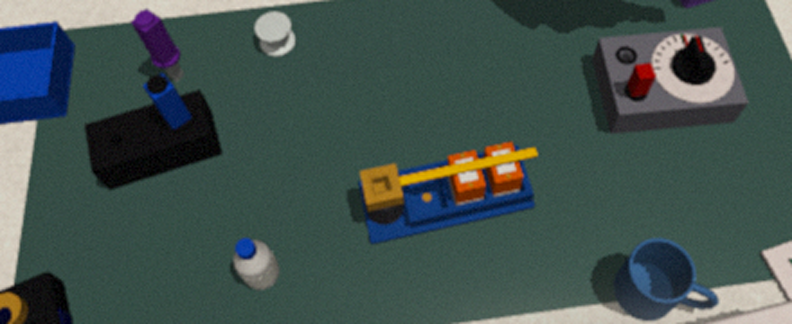

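```bash
python3 - <<'E'
from h import *
robot.job_done(); st('done')
E
```

```text
the job is handed in; nothing more can be done
the job is handed in; nothing more can be done
```

The test station is set up and handed in after about 57 s of the 210 s limit. Every step was done in the order you gave, but the hand-in reports no verdict.

- **Cartridges:** only two were on the mat. They went into bay0 and bay1, and both touched the bay floor at the expected height.
- **Keeper:** the driver bottomed in the recess at the expected height. I turned the bar until the turning moment rose, and it measured 95.5°, the same direction as the row of bays.
- **Driver:** it went back into its own hole in the black block, with the collar seated at the height it was picked from.
- **Probe:** the collar touched the meter at the expected height, so the probe is fully home in the red-ringed terminal.
- **Knob:** the pointer stands on the green mark in the close-up.

**Last checks:** the final top, scene and wrist pictures agree with all of this. Both cartridges sit under the bar, and the spool and flux bottle stand where they started. The bar hides part of the cartridge labels in those last pictures. Their seating therefore rests on the contact heights and a close view of them in the bays, not on a fresh measurement. No check failed or disagreed.

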